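# Tighten the wing nut on the dicer's cover

## Task

The cover of the rectangular vegetable dicer has worked loose: tighten its wing nut clockwise, between the two guard posts, until it is fully home, with the wings parallel to the long sides of the dicer, then let go. Leave the same kind of wing nut on the round grater as it is.

Things in the scene. Friction and masses are not known exactly. Their poses are not given: they have to be found in the camera images.
- dicer_nut (a joint): Turn of the dicer's wing nut, rad: grows clockwise seen from above to the hard stop at 1.25 (fully home), where the wings lie parallel to the dicer's long sides; at value q they stand 1.25 - q anticlockwise from there. Starts loose, between 0 and 0.35. Stiff, about 0.12 N m; stays where it is left, without spring, and does not rise or sink.
- dicer_nut_grip (a point): On the axis of the dicer's wing nut, 90 mm above the worktop, a good TCP height; x axis along the wings (grip across y), z up. Bare aluminium: two flat upright wings 9 mm thick, together 62 mm long, top edge at 98 mm; 10 mm gap between them, in which the 8 mm stud ends at 86 mm; hub 28 mm wide, top at 65 mm. It turns only, about z.
- dicer: Rectangular white box 150 x 110 mm, fixed; steel cover with top at 56 mm, wing nut in its middle. Origin under the centre on the worktop, x along the long side, z up. Two fixed steel guard posts, 14 mm thick (foot 22), top at 100 mm, stand 57 mm from the nut's axis at 36 and 216 degrees anticlockwise from x; fingers gripping across the wings clear them throughout the turn.
- grater_nut (a joint): turn of the wing nut on the round grater (round white housing 140 mm across, same height, same wing nut and posts, fixed to the worktop), rad, clockwise from above; it starts between 0 and 0.35 and is to be left so.
- grater_wing_tip (a point): Tip of one wing of the grater's wing nut, 30 mm from the nut's axis along the wings, 90 mm above the worktop; x axis along the wings, z up.
Not all that is in view belongs to the job. Leave any blue look-alike of the part that bears grater_nut alone.

How it is judged:
By the outcome, as a careful person would: the job done as asked, in the order asked, and still so for the second after the job is handed in, with the robot touching nothing.
It also fails if it takes over 32 s, if anything falls off the work surface, if the arm or the gripper's body presses on something with over 40 N, if the wrist force passes 120 N, or if a joint passes its speed limit or range.

## Robot

A 7-joint arm with a two-finger parallel gripper is mounted at the origin on the work surface; the furniture and walls round the work are solid. World frame = base frame: x ahead of the robot, y to its left, z up, the work surface at z = 0. Lengths are in m, angles in rad, forces in N, time in s.
With the tool pointing down it reaches from about 0.4 to 0.85 m from the base axis. Payload 4.5 kg.
Tool frame: the origin (TCP) lies between the finger pads, 19 mm behind the fingertips; this is the grasp point; z points along the fingers, y is the line along which they close (so a half turn about z gives the same grasp; the last joint's range is limited). The gripper opens to 88 mm and grips with 3 to 60 N. Pads are 18 mm wide; open, the fingers measure 123 mm over their backs; the gripper's body (75 mm by 187 mm) begins 45 mm behind the grasp point.
Start: joints at [1.223, 0.689, -0.195, 1.565, 0.157, 0.902, -0.215], TCP at [0.233, -0.58, 0.257] pointing down, gripper open.
Joint ranges: [-3.01, 3.01], [-0.46, 2.08], [-1.47, 1.51], [0.13, 2.56], [-1, 4.14], [0.04, 2.09], [-2.66, 2.66]. Speed limits (rad/s): [2.57, 2.57, 3.14, 3.14, 3.14, 3.14, 3.14].

## Interface

Orientations are given as a unit quaternion [x, y, z, w].
In Python, from plant import * gives the robot as it stands. The module is installed in compiled form; this text tells all that it offers.
- The arm moves only by the tool send_rows, never from a script. Its argument "motion" is a list of rows, each an object of numbers: "x", "y", "z": the shift along the tool's x, y, z in cm; "rx", "ry", "rz": the turn, a rotation vector about the tool's x, y, z in rad; "jaw": the finger opening in cm, from 0 to 8.81. In form: [{"x": .., "y": .., "z": .., "rx": .., "ry": .., "rz": .., "jaw": ..}, ...]. A call has exactly 5 rows; each row shifts and turns the commanded pose from where the row before left it, along the tool's axes as they then stand; what a row does not reach is not made up. A row lasts 1/10 s, in which the tool goes at most 50 mm and 8.59 degrees, less where a joint would pass 70% of its speed; a pose out of reach is approached as far as the arm can. A call is refused whole if a number of a shift passes 5 or a number of a turn 0.15, either way. A call with a gripper value outside its range is refused whole. The fingers move at their own pace and stop on an object; "grip_force" is the grip in N (left out, the last holds). Time passes only in rows, so rows that do not move let the fingers close, or fill a call up. It gives the time, the measured TCP pose, the force, the opening and the grip force at its end, in the units of the state.
- get_state(): the state, without advancing time (a new reading comes with each control period).
- snapshot(name): name is "scene" or "top" or "wrist"; returns a dict with "img" (480x640x3 uint8, red, green, blue), "vertical_fov" (degrees; the focal length in pixels is half the picture's height over the tangent of half this angle, whatever the lens; pixels are square), "cx", "cy" (the principal point, pixels), "extrinsics" (4x4, takes a point from camera to world coordinates). Camera axes: x right, y up, looking along -z (the intrinsics and any distortion apply to the point x, -y, -z); pixel columns grow to the right and rows downward; lengths in m; the calibration is good to about 2 mm. A picture is of the moment at which its call begins. There is no depth.
- finish_job(): hands the job in; it is judged then, once.
The state is a dict: "clock": time; "q": joint angles; "qd": joint speeds; "joint_torque": joint torques, N m; "tool_pos": TCP position; "eef_rot": TCP orientation; "contact_force": force on the tool from outside, world axes, zero at the start; "moment": the same for the moment, N m; "opening": opening from 0.0 (shut) to 1.0 (fully open); "finger_force": force on a finger pad.
Only numpy, scipy, OpenCV 4.12 (cv2) and the standard library are available. Lean on these libraries where they do the work, as an engineer would, in place of code of your own. Each camera call takes 0.05 s, during which the arm holds its last target. There are 200 camera calls.

## Working session

There is one attempt and no reset: what is moved stays moved. The work goes in short steps, Python scripts to look and compute and a tool call to move; the robot and the scene stay as the last step left them, time stands still between calls to the robot, and variables do not carry over. Pictures are saved under pics/ and viewed, at most 10 in all, crops included, and the job is handed in when it is done.

Besides the shell and the picture viewer there is one more tool, called after "Call:" by a JSON object that holds its "name" and its "arguments". send_rows: Moves the arm, as the interface text tells. Its arguments: {"type":"object","properties":{"motion":{"type":"array"},"grip_force":{"type":"number"}},"required":["motion"]}

```bash
mkdir -p pics
python3 - <<'E'
from plant import *
import cv2, numpy as np
for n in ["scene","top"]:
    s=snapshot(n); cv2.imwrite(f"pics/{n}0.png",s["img"][:,:,::-1]); print(n,s["vertical_fov"],s["cx"],s["cy"],np.round(s["extrinsics"],4).tolist(),[k for k in s])
st=get_state();print(st)
E
```

```text
scene 47.67392584568387 329.23710310103127 247.3244813514038 [[-0.6378, 0.4092, -0.6525, -0.1678], [-0.77, -0.3604, 0.5266, 0.4852], [-0.0197, 0.8383, 0.5449, 0.5885], [0.0, 0.0, 0.0, 1.0]] ['img', 'vertical_fov', 'cx', 'cy', 'extrinsics']
top 46.18124534548385 315.55593856426697 235.97699395866016 [[0.0256, 0.9902, -0.1375, 0.3168], [-0.9995, 0.0228, -0.0224, -0.0041], [-0.019, 0.1381, 0.9902, 0.922], [0.0, 0.0, 0.0, 1.0]] ['img', 'vertical_fov', 'cx', 'cy', 'extrinsics']
{'clock': 0.1, 'q': array([ 1.22280309,  0.68992152, -0.19449346,  1.56620977,  0.1572992 ,
        0.90250963, -0.21514357]), 'qd': array([ 6.05411716e-05, -2.02634398e-03, -4.02526523e-05, -4.15357715e-03,
        3.57135112e-04, -1.39163416e-03,  2.41992886e-04]), 'joint_torque': array([-3.75366726e-03, -5.28495455e+01, -1.27161842e+00, -1.53835684e+01,
       -5.25177957e-02,  2.01499817e-03,  5.05458127e-05]), 'tool_pos': array([ 0.23261755, -0.57952967,  0.25668424]), 'eef_rot': array([ 9.81833411e-01,  1.89743153e-01, -2.23327811e-04, -7.99098611e-04]), 'contact_force': array([ 1.01202036, -0.51621778,  0.40849759]), 'moment': array([ 0.01456126,  0.05996158, -0.02379415]), 'finger_force': 0.0, 'opening': 0.9975906379584535}
```

View pics/top0.png

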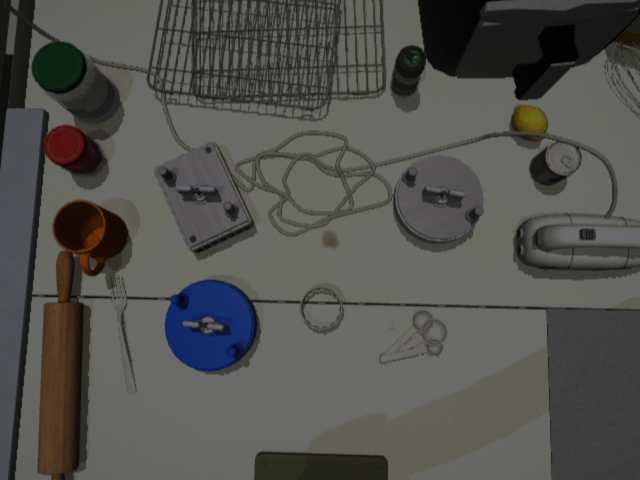

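View pics/scene0.png

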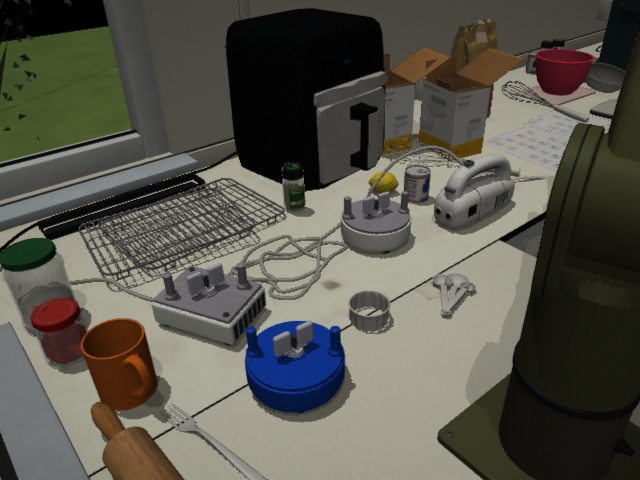

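The top view shows three candidates for the wing nut:
- The rectangular white dicer at about (200,192).
- The round white grater at about (443,196).
- The blue look-alike at about (208,325).

I choose the rectangular one and will check it in a close crop.

```bash
cat > h.py <<'E'
import numpy as np, cv2
from plant import *
def ray(s,uv,z):
    f=240/np.tan(np.radians(s["vertical_fov"])/2); E=s["extrinsics"]
    d=E[:3,:3]@np.array([(uv[0]-s["cx"])/f,-(uv[1]-s["cy"])/f,-1.]); o=E[:3,3]
    return o+d*(z-o[2])/d[2]
def proj(s,p):
    f=240/np.tan(np.radians(s["vertical_fov"])/2); E=s["extrinsics"]
    c=E[:3,:3].T@(np.array(p)-E[:3,3]); return np.array([s["cx"]-f*c[0]/c[2],s["cy"]+f*c[1]/c[2]])
E
python3 - <<'E'
from h import *
s=snapshot("top"); im=s["img"][:,:,::-1]
c=cv2.resize(im[135:260,145:265],None,fx=5,fy=4.8,interpolation=cv2.INTER_CUBIC)
c=cv2.resize(im[140:255,145:265],None,fx=5,fy=5,interpolation=cv2.INTER_CUBIC)
cv2.imwrite("pics/crop1.png",np.clip(c*1.5,0,255).astype(np.uint8))
for n,uv,z in [("nut",(201,192),.095),("postA",(166,174),.1),("postB",(230,208),.1),("corner",(252,222),.056)]: print(n,ray(s,uv,z).round(4))
E
```

```text
nut [0.4945 0.1888 0.095 ]
postA [0.5199 0.242  0.1   ]
postB [0.4701 0.143  0.1   ]
corner [0.4568 0.1153 0.056 ]
```

View pics/crop1.png

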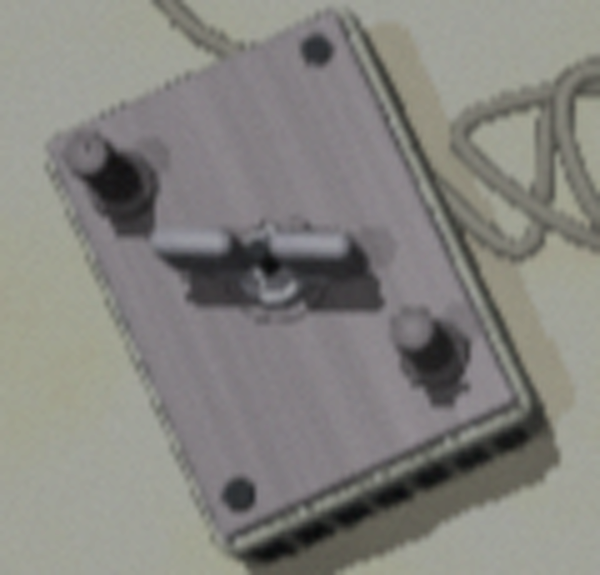

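The crop shows a rectangular cover with four corners, two posts and a wing nut. The wing tops run from crop (152,242) to (352,243), and the post tops are at (90,153) and (412,325). This is the dicer.

Run:
```python
from h import *
s=snapshot("top"); im=s["img"][:,:,::-1]
P=lambda x,y,z: ray(s,(145+x/5-.4,140+y/5-.4),z)
ps={k:P(*v) for k,v in dict(w1=(152,242,.098),w2=(352,243,.098),pA=(90,153,.1),pB=(412,325,.1),c1=(50,145,.056),c2=(340,13,.056),c3=(527,398,.056),c4=(230,540,.056)).items()}
for k,v in ps.items(): print(k,v.round(4))
a=lambda p,q: (np.degrees(np.arctan2(*(ps[q]-ps[p])[1::-1])),np.linalg.norm(ps[q]-ps[p]))
for p,q in [("w1","w2"),("pB","pA"),("c1","c4"),("c2","c3"),("c1","c2"),("c4","c3")]: print(p,q,a(p,q),(ps[p]+ps[q])[:2]/2)
print("c",sum(ps[c] for c in("c1","c2","c3","c4"))/4)
s2=snapshot("scene"); print([proj(s2,ps[k]).round(1) for k in ps])
im2=s2["img"][:,:,::-1]
c=np.ascontiguousarray(cv2.resize(im2[250:350,145:275],None,fx=5,fy=5,interpolation=cv2.INTER_CUBIC))
for k in ps:
    u=(proj(s2,ps[k])-[145,250]+.4)*5; cv2.circle(c,tuple(int(t) for t in u),3,(0,0,255),-1)
cv2.imwrite("pics/crop2.png",c)
print(get_state()["clock"])
```

```text
w1 [0.4992 0.2277 0.098 ]
w2 [0.5001 0.1673 0.098 ]
pA [0.5257 0.2475 0.1   ]
pB [0.4751 0.1477 0.1   ]
c1 [0.5392 0.2739 0.056 ]
c2 [0.5844 0.1837 0.056 ]
c3 [0.4612 0.1186 0.056 ]
c4 [0.4143 0.2094 0.056 ]
w1 w2 (np.float64(-89.0700637488587), np.float64(0.060364664025053055)) [0.4996497  0.19748385]
pB pA (np.float64(63.13469251320931), np.float64(0.11193140590617189)) [0.50040855 0.19760518]
c1 c4 (np.float64(-152.66213928945413), np.float64(0.14059654098929802)) [0.476778   0.24166041]
c2 c3 (np.float64(-152.1701375730256), np.float64(0.13930723992617694)) [0.52277029 0.15114976]
c1 c2 (np.float64(-63.43271428554039), np.float64(0.10093423866598225)) [0.56179628 0.22880567]
c4 c3 (np.float64(-62.697482268567626), np.float64(0.10212135338207001)) [0.43775201 0.1640045 ]
c [0.49977414 0.19640509 0.056     ]
[array([188.3, 276.8]), array([222.2, 261.8]), array([168.5, 273.1]), array([240.8, 262.9]), array([154.3, 298.3]), array([192.2, 264.6]), array([263.3, 281.9]), array([230.3, 319.8])]
0.25
```

View pics/crop2.png

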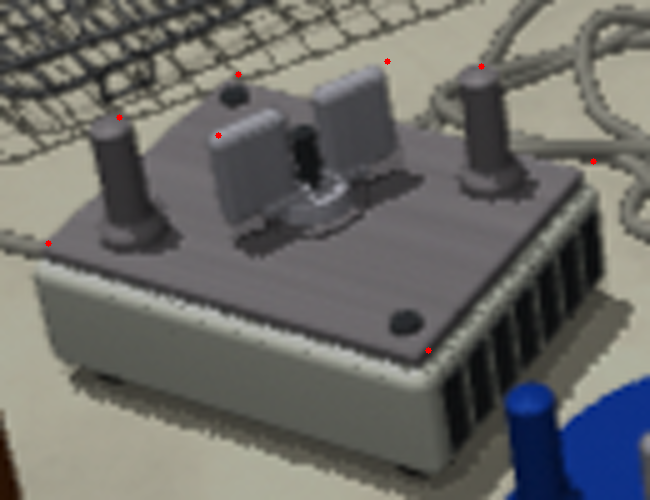

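The dicer's long axis lies at about 27.2° and the wings at about 91°, so q is about 0.14 with about 64° left to turn clockwise. The nut is near (0.500, 0.1975). The scene view puts those points within 2 px, so I'll move above the nut.

Call:
{"name": "send_rows", "arguments": {"motion": [{"x": 3.7, "y": -3.0, "jaw": 8.8}, {"x": 3.7, "y": -3.0, "jaw": 8.8}, {"x": 3.7, "y": -3.0, "jaw": 8.8}, {"x": 3.7, "y": -3.0, "jaw": 8.8}, {"x": 3.7, "y": -3.0, "jaw": 8.8}]}}

```text
schema error: expected keys x, y, z, rx, ry, rz, jaw
```

Call:
{"name": "send_rows", "arguments": {"motion": [{"x": 3.7, "y": -3.0, "z": 0, "rx": 0, "ry": 0, "rz": 0, "jaw": 8.8}, {"x": 3.7, "y": -3.0, "z": 0, "rx": 0, "ry": 0, "rz": 0, "jaw": 8.8}, {"x": 3.7, "y": -3.0, "z": 0, "rx": 0, "ry": 0, "rz": 0, "jaw": 8.8}, {"x": 3.7, "y": -3.0, "z": 0, "rx": 0, "ry": 0, "rz": 0, "jaw": 8.8}, {"x": 3.7, "y": -3.0, "z": 0, "rx": 0, "ry": 0, "rz": 0, "jaw": 8.8}]}}

```text
clock: 0.75
tool_pos: [0.3493, -0.3702, 0.2575]
eef_rot: [0.982, 0.19, 0.0, 0.0]
contact_force: [1.7, -0.8, -0.8]
opening: 0.995
finger_force: 0.0
```

Call:
{"name": "send_rows", "arguments": {"motion": [{"x": 2.9, "y": -3.9, "z": 0, "rx": 0, "ry": 0, "rz": 0, "jaw": 8.8}, {"x": 2.9, "y": -3.9, "z": 0, "rx": 0, "ry": 0, "rz": 0, "jaw": 8.8}, {"x": 2.9, "y": -3.9, "z": 0, "rx": 0, "ry": 0, "rz": 0, "jaw": 8.8}, {"x": 2.9, "y": -3.9, "z": 0, "rx": 0, "ry": 0, "rz": 0, "jaw": 8.8}, {"x": 2.9, "y": -3.9, "z": 0, "rx": 0, "ry": 0, "rz": 0, "jaw": 8.8}]}}

```text
clock: 1.25
tool_pos: [0.4109, -0.1351, 0.2576]
eef_rot: [0.982, 0.19, 0.0, 0.0]
contact_force: [1.3, 0.0, 0.0]
opening: 0.999
finger_force: 0.0
```

Call:
{"name": "send_rows", "arguments": {"motion": [{"x": 2.9, "y": -3.9, "z": 0, "rx": 0, "ry": 0, "rz": 0, "jaw": 8.8}, {"x": 2.9, "y": -3.9, "z": 0, "rx": 0, "ry": 0, "rz": 0, "jaw": 8.8}, {"x": 2.9, "y": -3.9, "z": 0, "rx": 0, "ry": 0, "rz": 0, "jaw": 8.8}, {"x": 2.9, "y": -3.9, "z": 0, "rx": 0, "ry": 0, "rz": 0, "jaw": 8.8}, {"x": 2.9, "y": -3.9, "z": 0, "rx": 0, "ry": 0, "rz": 0, "jaw": 8.8}]}}

```text
clock: 1.75
tool_pos: [0.4728, 0.1002, 0.2575]
eef_rot: [0.982, 0.19, 0.0, 0.0]
contact_force: [1.0, -0.4, -0.2]
opening: 1.001
finger_force: 0.0
```

Call:
{"name": "send_rows", "arguments": {"motion": [{"x": 0, "y": 0, "z": 0, "rx": 0, "ry": 0, "rz": -0.14, "jaw": 8.8}, {"x": 0, "y": 0, "z": 0, "rx": 0, "ry": 0, "rz": -0.14, "jaw": 8.8}, {"x": 0, "y": 0, "z": 0, "rx": 0, "ry": 0, "rz": -0.14, "jaw": 8.8}, {"x": 0, "y": 0, "z": 0, "rx": 0, "ry": 0, "rz": -0.14, "jaw": 8.8}, {"x": 0, "y": 0, "z": 0, "rx": 0, "ry": 0, "rz": -0.14, "jaw": 8.8}]}}

```text
clock: 2.25
tool_pos: [0.4725, 0.0982, 0.2574]
eef_rot: [0.856, 0.517, 0.0, 0.0]
contact_force: [0.1, -0.0, -0.9]
opening: 0.999
finger_force: 0.0
```

Call:
{"name": "send_rows", "arguments": {"motion": [{"x": 0, "y": 0, "z": 0, "rx": 0, "ry": 0, "rz": -0.126, "jaw": 8.8}, {"x": 0, "y": 0, "z": 0, "rx": 0, "ry": 0, "rz": -0.126, "jaw": 8.8}, {"x": 0, "y": 0, "z": 0, "rx": 0, "ry": 0, "rz": -0.126, "jaw": 8.8}, {"x": 0, "y": 0, "z": 0, "rx": 0, "ry": 0, "rz": -0.126, "jaw": 8.8}, {"x": 0, "y": 0, "z": 0, "rx": 0, "ry": 0, "rz": 0, "jaw": 8.8}]}}

```text
clock: 2.75
tool_pos: [0.4725, 0.0979, 0.2573]
eef_rot: [0.702, 0.712, 0.0, -0.0]
contact_force: [-0.8, 0.5, -0.5]
opening: 0.998
finger_force: 0.0
```

Call:
{"name": "send_rows", "arguments": {"motion": [{"x": 3.5, "y": 1.0, "z": 0, "rx": 0, "ry": 0, "rz": 0, "jaw": 8.8}, {"x": 3.5, "y": 1.0, "z": 0, "rx": 0, "ry": 0, "rz": 0, "jaw": 8.8}, {"x": 2.95, "y": 0.9, "z": 0, "rx": 0, "ry": 0, "rz": 0, "jaw": 8.8}, {"x": 0, "y": 0, "z": 0, "rx": 0, "ry": 0, "rz": 0, "jaw": 8.8}, {"x": 0, "y": 0, "z": 0, "rx": 0, "ry": 0, "rz": 0, "jaw": 8.8}]}}

```text
clock: 3.25
tool_pos: [0.4997, 0.1982, 0.2572]
eef_rot: [0.702, 0.712, -0.0, 0.0]
contact_force: [-0.6, -0.5, 0.0]
opening: 1.0
finger_force: 0.0
```

Run:
```python
from h import *
s=snapshot("wrist"); cv2.imwrite("pics/wrist1.png",s["img"][:,:,::-1])
st=get_state(); print(st["tool_pos"],st["q"].round(3),s["vertical_fov"],s["extrinsics"].round(3).tolist())
for p in [(.5,.1975,.098),(.4992,.2277,.098),(.5001,.1673,.098),(.5257,.2475,.1),(.4751,.1477,.1)]: print(proj(s,p).round(1))
```

```text
[0.49965878 0.19698908 0.25709536] [-0.179  0.602 -0.461  1.822  0.36   0.803 -0.811] 60.26930689595392 [[1.0, -0.014, -0.005, 0.499], [0.015, 0.951, 0.31, 0.279], [0.0, -0.31, 0.951, 0.385], [0.0, 0.0, 0.0, 1.0]]
[316.2 225.1]
[315.7 183.5]
[315.7 264.2]
[355.1 155.6]
[282.2 289. ]
```

View pics/wrist1.png

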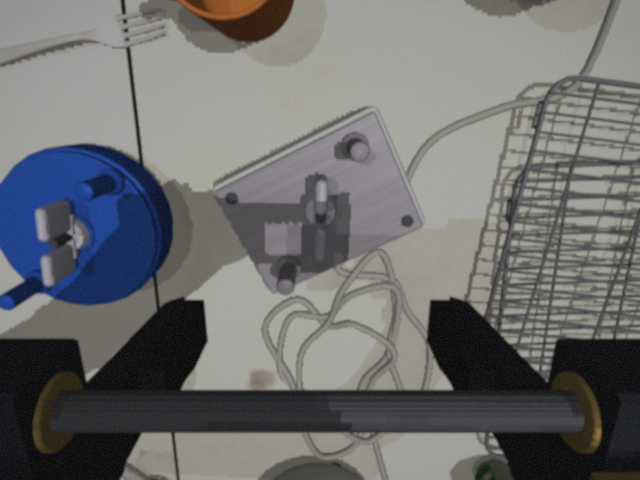

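The wrist view shows the dicer with its wings at about (320,180) to (320,262), close to the predicted positions. I'll zoom in to centre the grip.

Run:
```python
from h import *
im=cv2.imread("pics/wrist1.png")
c=cv2.resize(im[130:300,260:400],None,fx=3.5,fy=3.5,interpolation=cv2.INTER_CUBIC)
cv2.imwrite("pics/wc1.png",np.clip(c*1.6,0,255).astype(np.uint8))
```

```text
(no output)
```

View pics/wc1.png

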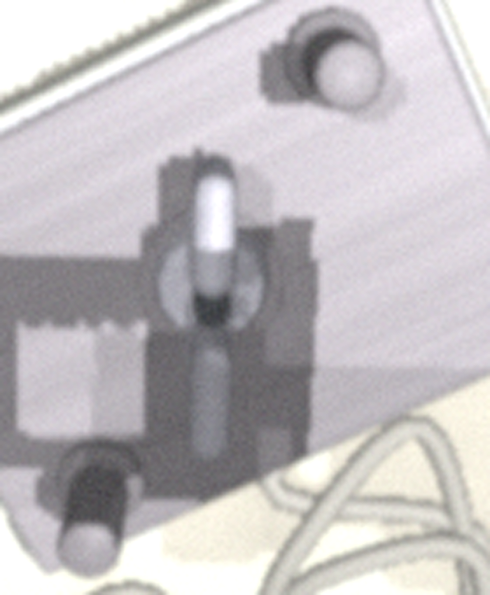

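Call:
{"name": "send_rows", "arguments": {"motion": [{"x": 0.2, "y": 0.2, "z": 4.0, "rx": 0, "ry": 0, "rz": 0, "jaw": 8.8}, {"x": 0, "y": 0, "z": 4.0, "rx": 0, "ry": 0, "rz": 0, "jaw": 8.8}, {"x": 0, "y": 0, "z": 3.5, "rx": 0, "ry": 0, "rz": 0, "jaw": 6}, {"x": 0, "y": 0, "z": 2.7, "rx": 0, "ry": 0, "rz": 0, "jaw": 4}, {"x": 0, "y": 0, "z": 0, "rx": 0, "ry": 0, "rz": 0, "jaw": 3}]}}

```text
clock: 3.8
tool_pos: [0.4999, 0.197, 0.1126]
eef_rot: [0.703, 0.712, -0.004, -0.0]
contact_force: [0.3, -0.8, 0.2]
opening: 0.75
finger_force: 0.0
```

Run:
```python
from h import *
s=snapshot("wrist"); im=s["img"][:,:,::-1]
c=cv2.resize(im[120:480,140:500],None,fx=1.6,fy=1.6,interpolation=cv2.INTER_CUBIC)
cv2.imwrite("pics/w2.png",np.clip(c*1.6,0,255).astype(np.uint8))
st=get_state(); print(st["tool_pos"],st["opening"],st["contact_force"])
p=st["tool_pos"]
print(proj(s,p+[0,0,.0]),proj(s,[p[0],p[1],.098]))
```

```text
[0.50106714 0.19801536 0.11451043] 0.7029579675616845 [-0.31820766  0.71356978  0.51567888]
[318.41076118 346.25154773] [318.466299   322.59091041]
```

View pics/w2.png

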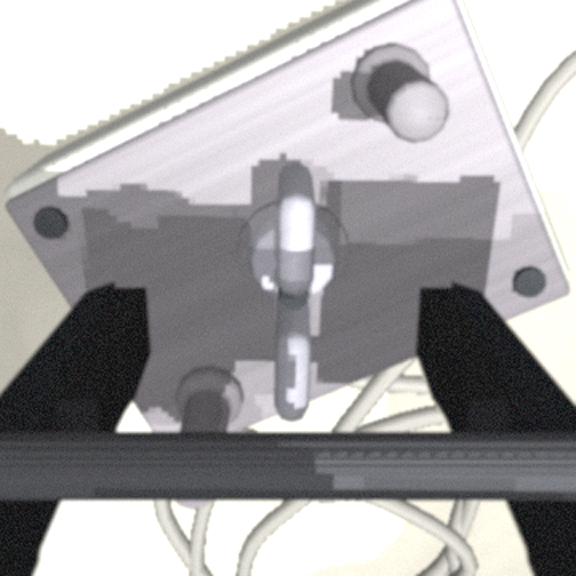

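The view shows the jaws centred at crop x≈284 and the wings at x≈295. The nut is about 3 mm further along tool y and slightly further along tool x. I'll correct that and go down the rest of the way.

Call:
{"name": "send_rows", "arguments": {"motion": [{"x": 0.25, "y": 0.28, "z": 0.0, "rx": 0, "ry": 0, "rz": 0, "jaw": 5}, {"x": 0, "y": 0, "z": 1.0, "rx": 0, "ry": 0, "rz": 0, "jaw": 4}, {"x": 0, "y": 0, "z": 1.0, "rx": 0, "ry": 0, "rz": 0, "jaw": 3}, {"x": 0, "y": 0, "z": 0.4, "rx": 0, "ry": 0, "rz": 0, "jaw": 2.5}, {"x": 0, "y": 0, "z": 0, "rx": 0, "ry": 0, "rz": 0, "jaw": 2.0}]}}

```text
clock: 4.35
tool_pos: [0.5043, 0.2023, 0.0908]
eef_rot: [0.702, 0.712, -0.001, -0.0]
contact_force: [-0.4, -0.4, 0.7]
opening: 0.246
finger_force: 0.0
```

Run:
```python
from h import *
s=snapshot("wrist"); im=s["img"][:,:,::-1]
c=cv2.resize(im[150:450,200:440],None,fx=2,fy=2,interpolation=cv2.INTER_CUBIC)
cv2.imwrite("pics/w3.png",np.clip(c*1.6,0,255).astype(np.uint8))
st=get_state(); print(st["tool_pos"],st["eef_rot"],st["opening"],st["contact_force"],st["moment"])
p=st["tool_pos"]
for d in (-.031,0,.031):print((proj(s,[p[0],p[1]+d,.098])-[200,150])*2)
```

```text
[0.50448944 0.20247245 0.09112232] [ 7.01739636e-01  7.12433394e-01 -3.77319978e-04 -2.16543553e-05] 0.2304443768012725 [-0.25921637  0.33124353  0.0338059 ] [ 0.0177333  -0.03992731  0.0224122 ]
[228.56040647 562.28567635]
[231.16284448 414.02348811]
[234.14986398 243.85150176]
```

View pics/w3.png

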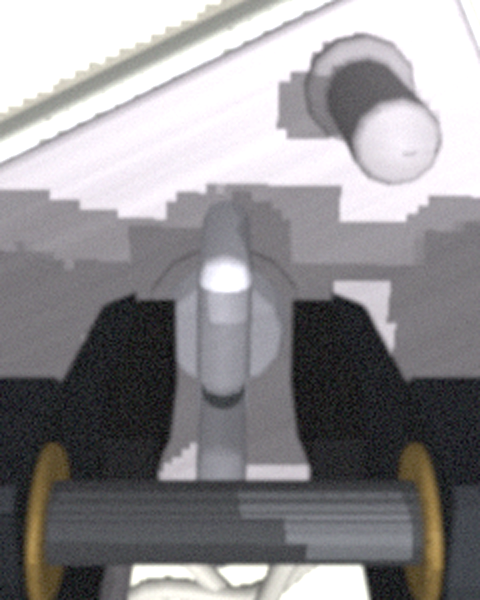

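The wing is centred at crop x≈224 and the jaw at 233, so I need about 1.6 mm back along tool y. Along the wings the alignment is good. I'll correct and close gently.

Call:
{"name": "send_rows", "arguments": {"motion": [{"x": -0.05, "y": -0.16, "z": 0.1, "rx": 0, "ry": 0, "rz": 0, "jaw": 1.6}, {"x": 0, "y": 0, "z": 0, "rx": 0, "ry": 0, "rz": 0, "jaw": 0.6}, {"x": 0, "y": 0, "z": 0, "rx": 0, "ry": 0, "rz": 0, "jaw": 0.5}, {"x": 0, "y": 0, "z": 0, "rx": 0, "ry": 0, "rz": 0, "jaw": 0.5}, {"x": 0, "y": 0, "z": 0, "rx": 0, "ry": 0, "rz": 0, "jaw": 0.5}], "grip_force": 15}}

```text
clock: 4.9
tool_pos: [0.5024, 0.202, 0.0905]
eef_rot: [0.702, 0.712, -0.001, -0.0]
contact_force: [-3.2, -0.1, 1.8]
opening: 0.099
finger_force: 15.0
```

Run:
```python
from h import *
st=get_state(); print({k:np.round(v,4).tolist() for k,v in st.items()})
```

```text
{'clock': 4.9, 'q': [-0.2962, 0.8534, -0.2878, 1.9365, 0.54, 0.4289, -0.9727], 'qd': [0.0014, 0.0014, 0.0017, 0.0005, 0.0023, -0.0011, 0.0001], 'joint_torque': [0.4761, -50.5077, -1.9679, -8.5487, 0.4137, -0.6098, 0.1044], 'tool_pos': [0.5024, 0.202, 0.0905], 'eef_rot': [0.7017, 0.7124, -0.0005, -0.0002], 'contact_force': [-3.1664, -0.0716, 1.7931], 'moment': [-0.0047, 0.5725, -0.1079], 'finger_force': 15.0002, 'opening': 0.0988}
```

Gripped: the opening is about 9 mm and the side force is small. Now I'll turn clockwise.

Call:
{"name": "send_rows", "arguments": {"motion": [{"x": 0, "y": 0, "z": 0, "rx": 0, "ry": 0, "rz": 0, "jaw": 0.3}, {"x": 0, "y": 0, "z": 0, "rx": 0, "ry": 0, "rz": 0.05, "jaw": 0.3}, {"x": 0, "y": 0, "z": 0, "rx": 0, "ry": 0, "rz": 0.08, "jaw": 0.3}, {"x": 0, "y": 0, "z": 0, "rx": 0, "ry": 0, "rz": 0.08, "jaw": 0.3}, {"x": 0, "y": 0, "z": 0, "rx": 0, "ry": 0, "rz": 0.08, "jaw": 0.3}], "grip_force": 45}}

```text
clock: 5.4
tool_pos: [0.5031, 0.2019, 0.0905]
eef_rot: [0.798, 0.603, -0.0, 0.0]
contact_force: [-2.5, 0.1, 2.6]
opening: 0.096
finger_force: 45.0
```

Call:
{"name": "send_rows", "arguments": {"motion": [{"x": 0, "y": 0, "z": 0, "rx": 0, "ry": 0, "rz": 0.08, "jaw": 0.3}, {"x": 0, "y": 0, "z": 0, "rx": 0, "ry": 0, "rz": 0.08, "jaw": 0.3}, {"x": 0, "y": 0, "z": 0, "rx": 0, "ry": 0, "rz": 0.08, "jaw": 0.3}, {"x": 0, "y": 0, "z": 0, "rx": 0, "ry": 0, "rz": 0.08, "jaw": 0.3}, {"x": 0, "y": 0, "z": 0, "rx": 0, "ry": 0, "rz": 0.08, "jaw": 0.3}]}}

```text
clock: 5.9
tool_pos: [0.5038, 0.2015, 0.0905]
eef_rot: [0.902, 0.432, 0.0, 0.001]
contact_force: [-1.2, -1.4, -0.0]
opening: 0.095
finger_force: 45.0
```

Run:
```python
from h import *
st=get_state(); print({k:np.round(v,4).tolist() for k,v in st.items()}); r=st["eef_rot"]; print(np.degrees(2*np.arctan2(r[1],r[0])))
```

```text
{'clock': 5.9, 'q': [-0.3898, 0.8437, -0.128, 1.94, 0.2678, 0.3735, -1.4031], 'qd': [-0.1028, -0.0063, 0.1753, 0.0057, -0.3289, -0.0474, -0.4763], 'joint_torque': [-0.0113, -50.9413, -1.2114, -7.6535, 0.1211, -0.4434, 0.3611], 'tool_pos': [0.5038, 0.2015, 0.0905], 'eef_rot': [0.902, 0.4318, 0.0003, 0.0006], 'contact_force': [-1.1996, -1.3704, -0.0009], 'moment': [-0.3108, 0.1057, 0.1588], 'finger_force': 44.9982, 'opening': 0.0952}
51.16403160973902
```

The nut is following, with a moment of about 0.13 N m. About 0.42 rad is left.

Call:
{"name": "send_rows", "arguments": {"motion": [{"x": 0, "y": 0, "z": 0, "rx": 0, "ry": 0, "rz": 0.08, "jaw": 0.3}, {"x": 0, "y": 0, "z": 0, "rx": 0, "ry": 0, "rz": 0.08, "jaw": 0.3}, {"x": 0, "y": 0, "z": 0, "rx": 0, "ry": 0, "rz": 0.08, "jaw": 0.3}, {"x": 0, "y": 0, "z": 0, "rx": 0, "ry": 0, "rz": 0.08, "jaw": 0.3}, {"x": 0, "y": 0, "z": 0, "rx": 0, "ry": 0, "rz": 0.03, "jaw": 0.3}]}}

```text
clock: 6.4
tool_pos: [0.5044, 0.2009, 0.0905]
eef_rot: [0.963, 0.269, 0.001, 0.001]
contact_force: [2.1, -2.9, -0.2]
opening: 0.098
finger_force: 45.0
```

```bash
cat > st.py <<'E'
from h import *
st=get_state(); r=st["eef_rot"]; print(np.round(st["tool_pos"],4),np.round(st["contact_force"],2),np.round(st["moment"],3),round(st["opening"],4),"q7",st["q"][6].round(3),"ang",np.degrees(2*np.arctan2(r[1],r[0])).round(2))
E
python3 st.py
```

```text
[0.5044 0.2009 0.0905] [ 2.05 -2.88 -0.19] [-0.7   -0.279  0.062] 0.0982 q7 -1.609 ang 31.15
```

Call:
{"name": "send_rows", "arguments": {"motion": [{"x": 0, "y": 0, "z": 0, "rx": 0, "ry": 0, "rz": 0.025, "jaw": 0.3}, {"x": 0, "y": 0, "z": 0, "rx": 0, "ry": 0, "rz": 0.025, "jaw": 0.3}, {"x": 0, "y": 0, "z": 0, "rx": 0, "ry": 0, "rz": 0.02, "jaw": 0.3}, {"x": 0, "y": 0, "z": 0, "rx": 0, "ry": 0, "rz": 0, "jaw": 0.3}, {"x": 0, "y": 0, "z": 0, "rx": 0, "ry": 0, "rz": 0, "jaw": 0.3}]}}

```text
clock: 6.9
tool_pos: [0.5044, 0.2007, 0.0905]
eef_rot: [0.972, 0.235, 0.001, 0.001]
contact_force: [3.3, -5.7, -1.0]
opening: 0.096
finger_force: 45.0
```

```bash
python3 st.py
```

```text
[0.5044 0.2007 0.0905] [ 3.33 -5.73 -0.95] [-1.007 -0.526  0.09 ] 0.0959 q7 -1.649 ang 27.19
```

Call:
{"name": "send_rows", "arguments": {"motion": [{"x": 0, "y": 0, "z": 0, "rx": 0, "ry": 0, "rz": 0.02, "jaw": 0.3}, {"x": 0, "y": 0, "z": 0, "rx": 0, "ry": 0, "rz": 0.02, "jaw": 0.3}, {"x": 0, "y": 0, "z": 0, "rx": 0, "ry": 0, "rz": 0.0, "jaw": 0.3}, {"x": 0, "y": 0, "z": 0, "rx": 0, "ry": 0, "rz": 0, "jaw": 0.3}, {"x": 0, "y": 0, "z": 0, "rx": 0, "ry": 0, "rz": 0, "jaw": 0.3}]}}

```text
clock: 7.4
tool_pos: [0.5044, 0.2008, 0.0905]
eef_rot: [0.976, 0.216, 0.001, 0.001]
contact_force: [3.1, -4.4, -0.7]
opening: 0.093
finger_force: 45.0
```

```bash
python3 st.py
```

```text
[0.5044 0.2008 0.0905] [ 3.14 -4.39 -0.7 ] [-1.025 -0.598  0.476] 0.0927 q7 -1.671 ang 24.99
```

The moment has jumped to 0.48 N m, so the stop has been reached. One small extra push will confirm it.

Call:
{"name": "send_rows", "arguments": {"motion": [{"x": 0, "y": 0, "z": 0, "rx": 0, "ry": 0, "rz": 0.02, "jaw": 0.3}, {"x": 0, "y": 0, "z": 0, "rx": 0, "ry": 0, "rz": 0.01, "jaw": 0.3}, {"x": 0, "y": 0, "z": 0, "rx": 0, "ry": 0, "rz": 0.0, "jaw": 0.3}, {"x": 0, "y": 0, "z": 0, "rx": 0, "ry": 0, "rz": 0, "jaw": 0.3}, {"x": 0, "y": 0, "z": 0, "rx": 0, "ry": 0, "rz": 0, "jaw": 0.3}], "grip_force": 55}}

```text
clock: 7.9
tool_pos: [0.5044, 0.2008, 0.0905]
eef_rot: [0.979, 0.202, 0.001, 0.001]
contact_force: [2.7, -6.0, -1.3]
opening: 0.092
finger_force: 55.0
```

```bash
python3 st.py
```

```text
[0.5044 0.2008 0.0905] [ 2.73 -5.96 -1.32] [-1.035 -0.592  0.752] 0.0922 q7 -1.688 ang 23.35
```

The moment rose to 0.75 N m with only 1.6° more of tool turn, so the nut is hard against the stop. I'll release and rise straight up.

Call:
{"name": "send_rows", "arguments": {"motion": [{"x": 0, "y": 0, "z": 0, "rx": 0, "ry": 0, "rz": 0, "jaw": 3.5}, {"x": 0, "y": 0, "z": 0, "rx": 0, "ry": 0, "rz": 0, "jaw": 3.5}, {"x": 0, "y": 0, "z": 0, "rx": 0, "ry": 0, "rz": 0, "jaw": 3.5}, {"x": 0, "y": 0, "z": 0, "rx": 0, "ry": 0, "rz": 0, "jaw": 3.5}, {"x": 0, "y": 0, "z": 0, "rx": 0, "ry": 0, "rz": 0, "jaw": 3.5}]}}

```text
clock: 8.4
tool_pos: [0.5029, 0.2025, 0.0904]
eef_rot: [0.979, 0.202, -0.0, -0.0]
contact_force: [-0.8, 0.2, 0.7]
opening: 0.399
finger_force: 0.0
```

```bash
python3 st.py
```

```text
[0.5029 0.2025 0.0904] [-0.8   0.16  0.73] [-0.028 -0.007  0.009] 0.3987 q7 -1.69 ang 23.28
```

Call:
{"name": "send_rows", "arguments": {"motion": [{"x": 0, "y": 0, "z": -1.5, "rx": 0, "ry": 0, "rz": 0, "jaw": 3.5}, {"x": 0, "y": 0, "z": -2.5, "rx": 0, "ry": 0, "rz": 0, "jaw": 3.5}, {"x": 0, "y": 0, "z": -3.5, "rx": 0, "ry": 0, "rz": 0, "jaw": 3.5}, {"x": 0, "y": 0, "z": -3.5, "rx": 0, "ry": 0, "rz": 0, "jaw": 3.5}, {"x": 0, "y": 0, "z": -3.5, "rx": 0, "ry": 0, "rz": 0, "jaw": 3.5}]}}

```text
clock: 8.9
tool_pos: [0.5027, 0.2021, 0.2367]
eef_rot: [0.979, 0.202, -0.0, -0.0]
contact_force: [0.4, 1.2, 0.1]
opening: 0.395
finger_force: 0.0
```

Call:
{"name": "send_rows", "arguments": {"motion": [{"x": -4.5, "y": 1.5, "z": 0, "rx": 0, "ry": 0, "rz": 0, "jaw": 3.5}, {"x": -4.5, "y": 1.5, "z": 0, "rx": 0, "ry": 0, "rz": 0, "jaw": 3.5}, {"x": 0, "y": 4.5, "z": 0, "rx": 0, "ry": 0, "rz": 0, "jaw": 3.5}, {"x": 0, "y": 4.5, "z": 0, "rx": 0, "ry": 0, "rz": 0, "jaw": 3.5}, {"x": 0, "y": 4.5, "z": 0, "rx": 0, "ry": 0, "rz": 0, "jaw": 3.5}]}}

```text
clock: 9.4
tool_pos: [0.4856, 0.0138, 0.2357]
eef_rot: [0.979, 0.202, 0.0, -0.0]
contact_force: [1.2, -0.2, -0.1]
opening: 0.392
finger_force: 0.0
```

```bash
python3 st.py
python3 - <<'E'
from h import *
s=snapshot("top"); im=s["img"][:,:,::-1]
c=cv2.resize(im[140:255,145:265],None,fx=5,fy=5,interpolation=cv2.INTER_CUBIC)
cv2.imwrite("pics/fin.png",np.clip(c*1.5,0,255).astype(np.uint8))
E
```

```text
[0.4856 0.0138 0.2357] [ 1.19 -0.21 -0.06] [ 0.038 -0.054 -0.009] 0.3922 q7 -1.366 ang 23.33
```

View pics/fin.png

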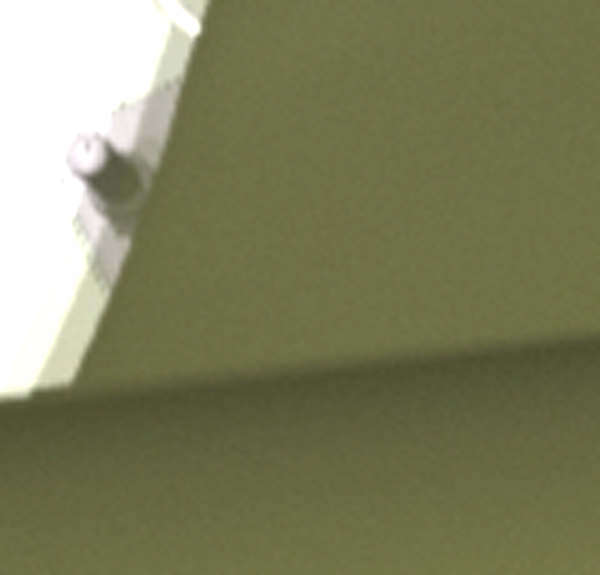

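The arm hides the dicer from the top camera, so I'll move it further away.

Call:
{"name": "send_rows", "arguments": {"motion": [{"x": -2, "y": 4.3, "z": 0, "rx": 0, "ry": 0, "rz": 0, "jaw": 3.5}, {"x": -2, "y": 4.3, "z": 0, "rx": 0, "ry": 0, "rz": 0, "jaw": 3.5}, {"x": -2, "y": 4.3, "z": 0, "rx": 0, "ry": 0, "rz": 0, "jaw": 3.5}, {"x": -2, "y": 4.3, "z": 0, "rx": 0, "ry": 0, "rz": 0, "jaw": 3.5}, {"x": -2, "y": 4.3, "z": 0, "rx": 0, "ry": 0, "rz": 0, "jaw": 3.5}]}}

```text
clock: 9.95
tool_pos: [0.4782, -0.2236, 0.2355]
eef_rot: [0.979, 0.202, 0.0, -0.0]
contact_force: [0.0, -0.1, -0.1]
opening: 0.399
finger_force: 0.0
```

Call:
{"name": "send_rows", "arguments": {"motion": [{"x": -2.5, "y": 4.2, "z": 0, "rx": 0, "ry": 0, "rz": 0, "jaw": 3.5}, {"x": -2.5, "y": 4.2, "z": 0, "rx": 0, "ry": 0, "rz": 0, "jaw": 3.5}, {"x": -2.5, "y": 4.2, "z": 0, "rx": 0, "ry": 0, "rz": 0, "jaw": 3.5}, {"x": -2.5, "y": 4.2, "z": 0, "rx": 0, "ry": 0, "rz": 0, "jaw": 3.5}, {"x": 0, "y": 0, "z": 0, "rx": 0, "ry": 0, "rz": 0, "jaw": 3.5}]}}

```text
clock: 10.45
tool_pos: [0.449, -0.4246, 0.2351]
eef_rot: [0.981, 0.196, -0.001, 0.003]
contact_force: [-0.5, -0.0, -0.3]
opening: 0.397
finger_force: 0.0
```

```bash
python3 st.py
python3 - <<'E'
from h import *
a=snapshot("top")["img"][:,:,::-1]; b=snapshot("scene")["img"][:,:,::-1]
c=cv2.resize(a[140:255,145:265],None,fx=3.3,fy=4.5,interpolation=cv2.INTER_CUBIC)
c=cv2.resize(a[145:250,150:260],None,fx=4.5,fy=4.5,interpolation=cv2.INTER_CUBIC)
d=cv2.resize(b[255:345,150:270],None,fx=2.5,fy=2.5,interpolation=cv2.INTER_CUBIC)
o=np.zeros((c.shape[0],c.shape[1]+d.shape[1],3),np.uint8); o[:,:c.shape[1]]=c; o[:d.shape[0],c.shape[1]:]=d
e=cv2.resize(a[150:250,385:495],None,fx=2.4,fy=2.4); o[d.shape[0]:d.shape[0]+e.shape[0],c.shape[1]:c.shape[1]+e.shape[1]]=e
print(o.shape); cv2.imwrite("pics/fin2.png",np.clip(o*1.4,0,255).astype(np.uint8))
E
```

```text
[ 0.449  -0.4246  0.2351] [-0.47 -0.   -0.31] [-0.029  0.05  -0.026] 0.3969 q7 -0.616 ang 22.57
(472, 795, 3)
```

View pics/fin2.png

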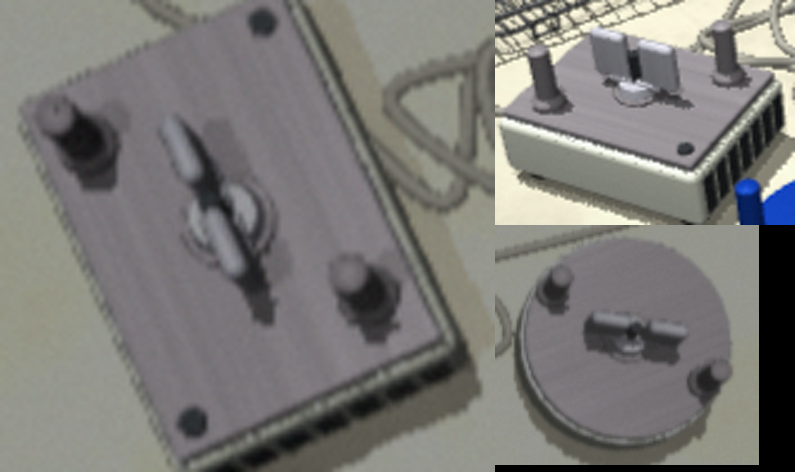

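The final picture shows the wings running from (172,122) to (238,272), 23.7° off vertical. The long edge runs from (22,105) to (180,465), also 23.7°, so they are parallel. The grater's nut is unchanged and the arm is clear of everything.

```bash
python3 -c "
from plant import *
print(finish_job())"
```

```text
the job is handed in; nothing more can be done
None
```

The dicer's wing nut is tightened clockwise to its hard stop with the wings parallel to the long sides and the gripper released, the grater's nut was not touched, and the job was handed in at about 10.5 s.

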